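# Load the vacuum box, seal its lid and run the pump

### The arm

A 7-joint arm with a two-finger parallel gripper is mounted at the origin on a cart in front of the work surface, level with it; the furniture and walls round the work are solid. World frame = base frame: x ahead of the robot, y to its left, z up, the work surface at z = 0. Lengths are in m, angles in rad, forces in N, time in s.
With the tool pointing down it reaches from about 0.425 to 0.875 m from the base axis. Payload 8.4 kg.
Tool frame: the origin (TCP) lies at the very end of the fingers, on their centre line; the grasp point (between the pads) lies 19 mm behind it (env.grasp_offset is the z of the grasp point in the tool frame, in m); z points along the fingers, y is the direction in which the jaws open and shut (so a half turn about z gives the same grasp; the last joint's range is limited). The gripper opens to 87 mm and grips with 3 to 60 N. Pads are 19 mm wide; open, the fingers measure 117 mm over their backs; the gripper's body (75 mm by 190 mm) begins 51 mm behind the grasp point.
Start: joints at [1.159, 0.333, 0.04, 1.465, -0.013, 1.343, -0.059], TCP at [0.2, -0.618, 0.223] pointing down, gripper open.
Joint ranges: [-2.58, 2.58], [-0.38, 2.09], [-1.3, 1.39], [0.25, 2.4], [-1.5, 4.64], [0.08, 2.09], [-2.65, 2.65]. Speed limits (rad/s): [2.22, 2.22, 2.79, 2.79, 3.14, 3.14, 3.14].

### API

Orientations are given as a unit quaternion [w, x, y, z].
In Python, from workcell import get_state, eyes, env gives the robot as it stands.
- The arm moves only by the tool play_rows, never from a script. Its argument "rows" is text: rows parted by semicolons, each of 5 numbers parted by spaces: the shift along the tool's x, y, z in cm, then the turn about the tool's z in degrees, then the finger opening in cm, from 0 to 8.7. In form: tx ty tz twist claw; .... A call has 1 to 10 rows; each row is the pose to reach, as a shift and turn from the pose commanded when the call began, along the tool's axes at that moment; what a row does not reach only later rows make up. A row lasts 1/12 s, in which the tool goes at most 41.7 mm and 7.16 degrees, less where a joint would pass 70% of its speed; a pose out of reach is approached as far as the arm can. A call with a gripper value outside its range is refused whole. The fingers move at their own pace and stop on an object; the grip force is fixed at half the most. Time passes only in rows, so rows that repeat a pose let the fingers close. It gives the time, the measured TCP pose, the force and the opening at its end, in the units of the state.
- get_state(): the state, without advancing time (a new reading comes with each control period).
- eyes.snapshot(name): name is "side" or "top"; returns a dict with "image" (420x560x3 uint8, blue, green, red), "K" (3x3 intrinsics, pixels), "distortion" ([k1, k2, p1, p2, k3] as OpenCV has them; the pictures are not rectified), "origin" and "attitude" of the camera in the world. Camera axes: x right, y down, z forward; pixel columns grow to the right and rows downward; lengths in m; the calibration is good to about 2 mm. A picture is of the moment at which its call begins. There is no depth.
- env.sign_off(): hands the job in, once; it reports no verdict.
The state is a dict: "t": time; "q": joint angles; "joint_velocities": joint speeds; "tau": joint torques, N m; "ee_pos": TCP position; "orientation": TCP orientation; "wrist_force": force on the tool from outside, world axes, zero at the start; "torque": the same for the moment, N m; "width": opening from 0.0 (shut) to 1.0 (fully open).
Only numpy, scipy, OpenCV 4.12 (cv2) and the standard library are available. Lean on these libraries where they do the work, as an engineer would, in place of code of your own. Each camera call takes 0.05 s, during which the arm holds its last target. There are 200 camera calls.

### The job

Put every resin sample mount that lies on the worktop into the vacuum box, flat on its floor with the polished face up and none stacked, then lower the hinged lid closed and press each of the four orange sealing strips on it fully home. After that flip the red lock-off lever on the pump handle fully forward, squeeze the black paddle fully against the handle's body for about three seconds, let it go, and swing the lever back until it sticks straight out, locked, again; leave the vials behind the box alone.

Things in the scene. Friction and masses are not known exactly. Their poses are not given: they have to be found in the camera images.
- vacuum_box: aluminium vacuum box fixed on the worktop, 120 (x) x 160 (y) x 50 mm high, walls and floor 5 mm thick (inside 110 x 150 x 45 mm deep); origin: centre of its underside on the worktop; its front (-x of its own frame) faces the robot, x points to the hinge side, z up. Its hinged lid stands open at the start
- box_floor (a point): centre of the box's inner floor, 5 mm above the worktop; same axes as the box
- box_lid (a joint): hinge of the lid, rad: 0 = closed on the rim, up to 1.9 open (1.57 = upright, more = leaning back; starts at 1.6 to 1.8). The stiff friction hinge holds it where it is left; 2 to 5 N at the tab swings it. The axis runs along the box's y, 60 mm behind (+x) the box's centre, 50 mm above the worktop. The closed lid reaches 120 mm from it to the box's front, 10 mm thick, from the rim up
- lid_tab (a point): on the outer (upper when closed) face of the black lift tab, 60 mm wide (y) and 8 mm thick, that juts 25 mm beyond the middle of the lid's free edge (120 to 145 mm from the hinge axis); this point is 132 mm from the hinge axis. Push the tab here to swing the lid
- seal_front (a joint): travel of the orange sealing strip along the lid's free edge, 150 mm long (y), 17 mm wide, m: 0 = standing 8 mm proud of the lid's outer face, 0.006 = pressed fully home (still 2 mm proud). It moves straight into the lid, yields at about 6 N plus damping of 15 N per m/s, stays where it is left and is rigid once home
- seal_front_top (a point): centre of the outer face of that strip (it moves with the strip and the lid); press here, or anywhere along the strip
- seal_back (a joint): travel of the orange sealing strip along the hinge edge, 150 mm long (y), 17 mm wide, m: 0 = standing 8 mm proud of the lid's outer face, 0.006 = pressed fully home (still 2 mm proud). It moves straight into the lid, yields at about 6 N plus damping of 15 N per m/s, stays where it is left and is rigid once home
- seal_back_top (a point): centre of the outer face of that strip (it moves with the strip and the lid); press here, or anywhere along the strip
- seal_left (a joint): travel of the orange sealing strip along the lid's +y edge, 69 mm long (x), 17 mm wide, m: 0 = standing 8 mm proud of the lid's outer face, 0.006 = pressed fully home (still 2 mm proud). It moves straight into the lid, yields at about 6 N plus damping of 15 N per m/s, stays where it is left and is rigid once home
- seal_left_top (a point): centre of the outer face of that strip (it moves with the strip and the lid); press here, or anywhere along the strip
- seal_right (a joint): travel of the orange sealing strip along the lid's -y edge, 69 mm long (x), 17 mm wide, m: 0 = standing 8 mm proud of the lid's outer face, 0.006 = pressed fully home (still 2 mm proud). It moves straight into the lid, yields at about 6 N plus damping of 15 N per m/s, stays where it is left and is rigid once home
- seal_right_top (a point): centre of the outer face of that strip (it moves with the strip and the lid); press here, or anywhere along the strip
- pump_handle: grey pump handle in a dark cradle fixed on the worktop: body 150 mm long (along its x; beyond it the nose with brass tip to x = 109 mm), 36 mm wide (y from -18 to 18 mm), its axis 46 mm and its top 66 mm above the worktop; origin on the worktop under its middle. Cradle foot 170 x 48 mm, 8 mm high (y to 26 mm). Its black paddle lies along the -y side. 'Forward' is towards the nose, +x
- paddle (a joint): paddle switch, rad: 0 = released (sprung out), 0.15 = squeezed fully. Black bar 110 x 10 x 30 mm, level with the body's axis, hinged about the vertical at its rear end (handle frame x = -55, y = -28 mm), its free end 16 mm further out. Spring 0.14 N m at rest, 0.5 N m squeezed (about 12 N at the press point); returns when let go. Blocked until the lock-off lever is forward
- paddle_press (a point): middle of the paddle's outer face, 45 mm from its hinge, 46 mm above the worktop: squeeze here towards the far side of the body (about 58 mm over both when released, 51 mm when squeezed)
- lock_lever (a joint): lock-off lever in the paddle, rad: 0 = locked (sticking straight out from the paddle, sideways), 1.0 = swung fully forward towards the nose, where it slants out at some 40 degrees to the handle; starts at 0 to 0.15, stays where it is left, friction about 0.04 N m. Red tab 36 mm long, 8 mm thick, 22 mm high, on a vertical pivot 85 mm from the paddle's hinge
- lever_tip (a point): outer end of the red lever tab, 40 mm from its vertical pivot, 50 mm above the worktop
- resin_mount_0: black cylindrical resin sample mount, 30 mm in diameter, 18 mm high, a polished metal sample set in its top face; origin: centre of its underside; absent in some runs
- resin_mount_1: red cylindrical resin sample mount, 30 mm in diameter, 18 mm high, a polished metal sample set in its top face; origin: centre of its underside; absent in some runs
- resin_mount_2: black cylindrical resin sample mount, 30 mm in diameter, 18 mm high, a polished metal sample set in its top face; origin: centre of its underside; absent in some runs
- resin_mount_3: blue cylindrical resin sample mount, 30 mm in diameter, 18 mm high, a polished metal sample set in its top face; origin: centre of its underside; absent in some runs
- vial_0: small glass vial with black cap, 23 mm in diameter, 53 mm high, standing behind the box; a bystander; origin: centre of its underside
- vial_1: small glass vial with black cap, 23 mm in diameter, 53 mm high, standing behind the box; a bystander; origin: centre of its underside
- vial_2: small glass vial with black cap, 23 mm in diameter, 53 mm high, standing behind the box; a bystander; origin: centre of its underside
Not all that is in view belongs to the job. What is meant by the resin_mount_2 is not pink, and is the larger of those in its own colour.

How it is judged:
On the way, in this order (a step that is already met when the one before it is completed fails the run):
1. every mount lies flat on the box's floor (x of resin_mount_0 in the frame of box_floor between -0.045 and 0.045 m and y of resin_mount_0 in the frame of box_floor between -0.065 and 0.065 m and z of each of resin_mount_0, resin_mount_1, resin_mount_2, resin_mount_3 in the frame of box_floor below 0.006 m and angle between each of resin_mount_0, resin_mount_1, resin_mount_2, resin_mount_3's own z axis and vertical below 0.2 rad and x of resin_mount_1 in the frame of box_floor between -0.045 and 0.045 m and y of resin_mount_1 in the frame of box_floor between -0.065 and 0.065 m and x of resin_mount_2 in the frame of box_floor between -0.045 and 0.045 m and y of resin_mount_2 in the frame of box_floor between -0.065 and 0.065 m and x of resin_mount_3 in the frame of box_floor between -0.045 and 0.045 m and y of resin_mount_3 in the frame of box_floor between -0.065 and 0.065 m), for 0.2 s.
2. the lid is closed (all of step 1 and value of joint box_lid below 0.03 rad), for 0.2 s.
3. all four sealing strips are pressed home (value of joint box_lid below 0.03 rad and value of joint each of seal_front, seal_back, seal_left, seal_right above 0.0048 m), for 0.2 s.
4. the lock-off lever is flipped forward, the paddle still released (all of step 3 and value of joint lock_lever above 0.8 rad and value of joint paddle below 0.03 rad), for 0.2 s.
5. the paddle is squeezed fully against the body for two seconds (value of joint box_lid below 0.03 rad and value of joint lock_lever above 0.8 rad and value of joint paddle above 0.12 rad), for 2 s.
6. the paddle is let go and the lock-off lever is swung back to locked (value of joint each of box_lid, paddle below 0.03 rad and value of joint lock_lever below 0.3 rad), for 0.2 s.
At the end, for the whole second after the job is handed in: every mount present rests flat (within 6 mm of the floor, tilted less than 0.2 rad) inside the vacuum box, the lid is closed (under 0.03 rad), all four strips are at least 4.8 mm down of their 6 mm, the lever is back at locked (under 0.3 rad) and the paddle is released (under 0.03 rad) (all of step 1 and all of step 6 and value of joint each of seal_front, seal_back, seal_left, seal_right above 0.0048 m); the robot touches nothing.
It fails at once if a vial is shifted more than 3 cm or tipped over (distance of any of vial_0, vial_1, vial_2 from where it was at the start of the episode above 0.03 m or angle between any of vial_0, vial_1, vial_2's own z axis and vertical above 0.5 rad).
Of resin_mount_0, resin_mount_1, resin_mount_2, resin_mount_3 only 3 to 4 are there at a start; the rules pass over those that are not, and their reading is None.
At some moment in a run one of resin_mount_0, resin_mount_1, resin_mount_2, resin_mount_3 may be knocked a few centimetres aside while the robot is not near it.
Once in a run the grip may slacken for a moment while it holds something.
It also fails if it takes over 184 s, if anything falls off the work surface, if the arm or the gripper's body presses on something with over 40 N, if the wrist force passes 120 N, or if a joint passes its speed limit or range.

## Working session

There is one attempt and no reset: what is moved stays moved. The work goes in short steps, Python scripts to look and compute and a tool call to move; the robot and the scene stay as the last step left them, time stands still between calls to the robot, and variables do not carry over. Pictures are saved under pics/ and viewed, about 12 in all and at most 16, crops included, and the job is handed in when it is done.

Besides the shell and the picture viewer there is one more tool, called after "Request:" as name(argument=value, ...) on one line, values as JSON. play_rows: Moves the arm, as the interface text tells. Its arguments: {"type":"object","properties":{"rows":{"type":"string"}},"required":["rows"]}

```bash
mkdir -p pics; cat > h.py <<'E'
import numpy as np, cv2
from workcell import get_state, eyes, env
from scipy.spatial.transform import Rotation as R
def snap(n):
    s=eyes.snapshot(n); return s
def rot(s):
    a=np.array(s["attitude"],float)
    return a if a.shape==(3,3) else R.from_quat(a[[1,2,3,0]]).as_matrix()
def ray(s,uv):
    p=cv2.undistortPoints(np.array(uv,float).reshape(-1,1,2),np.array(s["K"]),np.array(s["distortion"])).reshape(-1,2)
    return np.c_[p,np.ones(len(p))]@rot(s).T
def onplane(s,uv,z):
    d=ray(s,uv);o=np.array(s["origin"]);return o+d*((z-o[2])/d[:,2])[:,None]
def proj(s,P):
    Rm=rot(s);o=np.array(s["origin"]);pc=(np.array(P,float).reshape(-1,3)-o)@Rm
    return cv2.projectPoints(pc,np.zeros(3),np.zeros(3),np.array(s["K"]),np.array(s["distortion"]))[0].reshape(-1,2)
def st():
    s=get_state();return s
def Rt():
    q=np.array(get_state()["orientation"]);return R.from_quat(q[[1,2,3,0]]).as_matrix()
def togo(p):
    s=get_state();return (Rt().T@(np.array(p)-np.array(s["ee_pos"])))*100
E
python3 - <<'E'
from h import *
for n in("top","side"):
    s=snap(n);cv2.imwrite(f"pics/{n}0.png",s["image"]);print(n,s["origin"],s["attitude"],s["K"])
    np.save(f"{n}0.npy",s,allow_pickle=True)
print(get_state())
E
```

```text
top [ 0.38176013 -0.20107515  1.06282415] [-0.05734889  0.70578318 -0.70339317  0.06180014] [[430.59348365   0.         270.58999914]
 [  0.         430.59348365 198.50549679]
 [  0.           0.           1.        ]]
side [0.46901757 0.58854158 0.42503651] [ 0.01958306 -0.04253728  0.83076857 -0.55464463] [[454.22508244   0.         276.3481624 ]
 [  0.         454.22508244 207.0074504 ]
 [  0.           0.           1.        ]]
{'t': 0.1, 'q': array([ 1.15881775,  0.33385135,  0.03985182,  1.46618001, -0.01339161,
        1.34329394, -0.05857679]), 'joint_velocities': array([-0.00115614, -0.00185763, -0.00259279, -0.00376089, -0.00076475,
        0.00140422, -0.00103707]), 'tau': array([ 3.48526191e-03, -6.57810187e+01,  1.33957677e+00, -4.04712009e+01,
       -5.95000503e-02,  4.08049976e-02,  7.60952048e-05]), 'ee_pos': array([ 0.19986251, -0.61806598,  0.22174212]), 'orientation': array([-7.15144338e-04,  9.87801295e-01,  1.55717896e-01, -1.63101338e-04]), 'wrist_force': array([ 1.10247374,  0.1122372 , -0.32688356]), 'torque': array([ 0.02758893, -0.00372812, -0.04022501]), 'width': 1.0012082053529323}
```

View pics/top0.png

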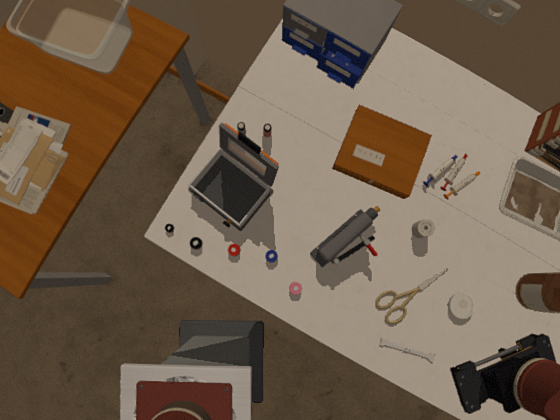

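View pics/side0.png

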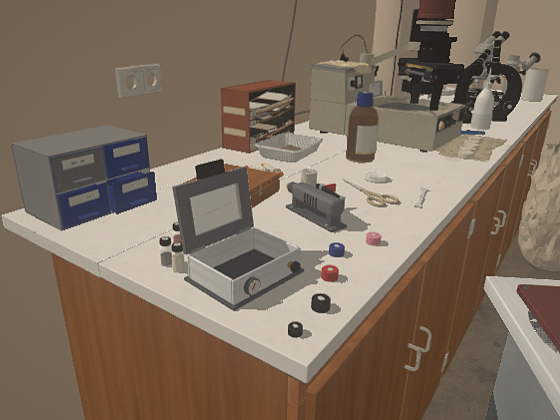

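Candidates in the top view: small black (169,228), larger black (196,243), red (234,250), blue (272,257), pink (295,289, a decoy). I'll check the sizes and look at a close crop.

```bash
python3 - <<'E'
from h import *
T=np.load("top0.npy",allow_pickle=True).item();S=np.load("side0.npy",allow_pickle=True).item()
a=T["image"][110:300,150:310];b=T["image"][195:275,300:390]
a=cv2.resize(a,None,fx=3,fy=3,interpolation=cv2.INTER_CUBIC);b=cv2.resize(b,None,fx=3.4,fy=3.4,interpolation=cv2.INTER_CUBIC)
c=np.zeros((600,800,3),np.uint8);c[:570,:480]=a;c[:b.shape[0],490:490+b.shape[1]]=b;cv2.imwrite("pics/crop1.png",c)
hsv=cv2.cvtColor(T["image"],cv2.COLOR_BGR2HSV)
# mounts: dark or saturated blob around seed; worktop is bright, unsaturated
for n,(u,v) in dict(sb=(169,228),lb=(196,243),red=(234,250),blue=(272,257),pink=(295,289)).items():
    w=14;h=hsv[v-w:v+w+1,u-w:u+w+1]
    m=((h[...,2]<105)|(h[...,1]>90)).astype(np.uint8)
    k,l,stt,cen=cv2.connectedComponentsWithStats(m)
    i=min(range(1,k),key=lambda i:np.hypot(*(cen[i]-w))-0.02*stt[i,4])
    mm=(l==i).astype(np.uint8);cs=cv2.findContours(mm,0,1)[0][0]
    hull=cv2.convexHull(cs).reshape(-1,2)+[u-w,v-w]
    c,r=cv2.minEnclosingCircle(hull.astype(np.float32))
    p=onplane(T,[c],0.012)[0]
    print(n,np.round(c,1),round(r,1),stt[i],np.round(p,4),"diam mm",2*(r+.5)*1.05/430.6*1000)
print("axes: right",onplane(T,[[300,200]],0)-onplane(T,[[200,200]],0),"down",onplane(T,[[200,300]],0)-onplane(T,[[200,200]],0))
print("box approx",onplane(T,[[190,190],[238,226],[271,182],[220,150]],0.05))
print("handle",onplane(T,[[313,250],[378,208],[374,252]],0.05))
E
```

```text
sb [168.6 229.7] 6.3 [10 10  9 13 79] [0.4817 0.0436 0.012 ] diam mm 33.09037383079972
lb [195. 246.] 9.2 [  8   8  12  19 152] [ 0.4424 -0.0232  0.012 ] diam mm 47.401889335040536
red [236.1 246.4] 15.2 [  5   0  24  26 275] [ 0.4422 -0.1238  0.012 ] diam mm 76.4499649689245
blue [268.5 255.3] 13.1 [  6   0  14  26 199] [ 0.4208 -0.2028  0.012 ] diam mm 66.4967312349921
pink [295. 291.] 9.2 [  9   7  12  19 138] [ 0.3353 -0.2668  0.012 ] diam mm 47.401889335040536
axes: right [[ 0.00099752 -0.25078675  0.        ]] down [[-0.24652991 -0.00615446  0.        ]]
box approx [[ 0.57424524 -0.01351313  0.05      ]
 [ 0.48808677 -0.13042318  0.05      ]
 [ 0.59450388 -0.20809804  0.05      ]
 [ 0.67384252 -0.08345054  0.05      ]]
handle [[ 0.43204542 -0.30713691  0.05      ]
 [ 0.53216462 -0.465298    0.05      ]
 [ 0.42696498 -0.45205399  0.05      ]]
```

View pics/crop1.png

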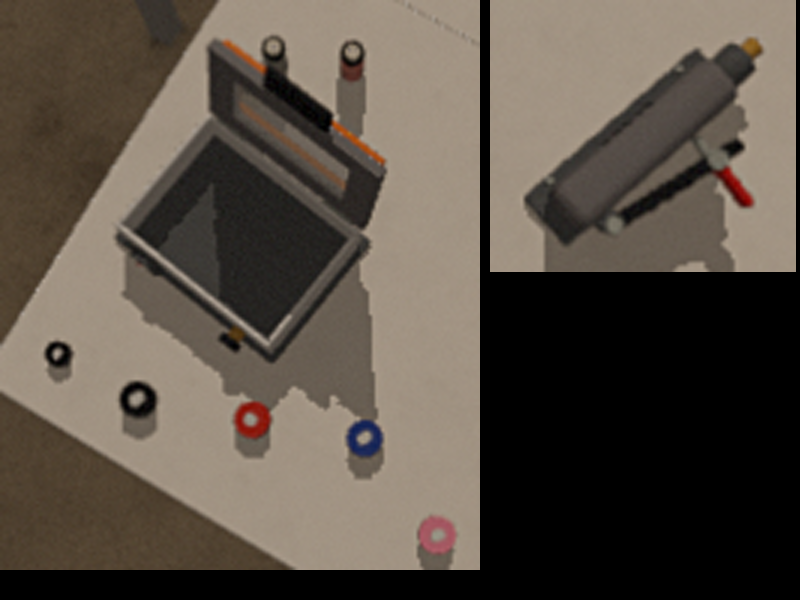

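The crop shows the small black (58,353) is about 9 px across, against 12–13 px for the larger black, red and blue. So the job is the larger black, red and blue; the small black and the pink are decoys. Next I'll locate the box, mounts and handle.

```bash
python3 - <<'E'
from h import *
T=np.load("top0.npy",allow_pickle=True).item();S=np.load("side0.npy",allow_pickle=True).item()
px=np.array([[117,232],[272,352],[370,243],[213,118]])/3+[150,110]
P=onplane(T,px,0.05)[:,:2];print(P.round(4))
print("edges",[round(np.linalg.norm(P[i]-P[(i+1)%4])*1000) for i in range(4)])
c=P.mean(0)
y=(P[0]-P[1])+(P[3]-P[2]);y/=np.linalg.norm(y);x=(P[2]-P[1])+(P[3]-P[0]);x/=np.linalg.norm(x)
hx=np.arctan2(x[1],x[0]);hy=np.arctan2(y[1],y[0])-np.pi/2;h=(hx*2+hy*3)/5
print("centre",c,"yaw deg",np.degrees([hx,hy,h]))
bx=np.array([np.cos(h),np.sin(h)]);by=np.array([-bx[1],bx[0]])
np.save("box.npy",[*c,h])
for n,(u,v) in dict(lb=(138,399),red=(253,420),blue=(365,438)).items():
    print(n,onplane(T,[[u/3+150,v/3+110]],0.018)[0].round(4))
im=cv2.resize(S["image"],None,fx=1.4,fy=1.4)
B=[(-.06,-.08),(-.06,.08),(.06,.08),(.06,-.08)]
for z in(0,.05):
    W=[[*(c+a*bx+b*by),z] for a,b in B];q=(proj(S,W)*1.4).astype(int);cv2.polylines(im,[q],True,(0,255,0),1)
# handle: outline of body top z=.066 in crop
hp=np.array([[528,195],[566,243],[697,52],[753,47]]) 
hp=(hp-[490,0])/3.4+[300,195]
print("handle pts",onplane(T,hp,0.05).round(4))
cv2.imwrite("pics/side_chk.png",im[150:580,180:784])
E
```

```text
[[ 0.5808 -0.0109]
 [ 0.485  -0.1368]
 [ 0.5725 -0.2137]
 [ 0.6755 -0.0859]]
edges [158, 117, 164, 121]
centre [ 0.5784457 -0.1118052] yaw deg [-39.80977207 -38.07378423 -38.76817936]
lb [ 0.4494 -0.0265  0.018 ]
red [ 0.4331 -0.1201  0.018 ]
blue [ 0.419  -0.2104  0.018 ]
handle pts [[ 0.4265 -0.3028  0.05  ]
 [ 0.3936 -0.3287  0.05  ]
 [ 0.5265 -0.4234  0.05  ]
 [ 0.5302 -0.4636  0.05  ]]
```

View pics/side_chk.png

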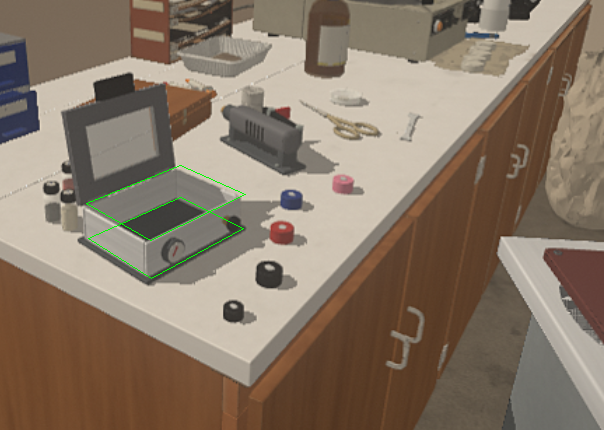

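Request:
play_rows(rows="33.4 -32.1 8 -70 5;33.4 -32.1 8 -70 5;33.4 -32.1 8 -70 5;33.4 -32.1 8 -70 5;33.4 -32.1 8 -70 5;33.4 -32.1 8 -70 5;33.4 -32.1 8 -70 5;33.4 -32.1 8 -70 5;33.4 -32.1 8 -70 5;33.4 -32.1 8 -70 5")

```text
t: 0.93
ee_pos: [0.3944, -0.2547, 0.1513]
orientation: [0.0, 0.718, 0.696, -0.0]
wrist_force: [1.9, -1.1, 0.3]
width: 0.573
```

```bash
cat >> h.py <<'E'
def goal(x,y,z,head=None):
    "shift in tool cm and twist deg so that tool y heads along head (mod 180)"
    s=get_state();Rm=Rt();d=togo((x,y,z));tw=0
    if head is not None:
        a=np.degrees(np.arctan2(Rm[1,1],Rm[0,1]));tw=-((head-a+90)%180-90)
    print("t",round(s["t"],2),"at",np.round(s["ee_pos"],4),"zaxis",Rm[:,2].round(3),"F",np.round(s["wrist_force"],1),"w",round(s["width"]*8.7,2),"q",np.round(s["q"],2))
    print("  move",np.round(d,2),"twist",round(tw,1))
E
python3 -c "
from h import *
goal(.419,-.2104,.10,51.2)"
```

```text
t 0.93 at [ 0.3944 -0.2547  0.1513] zaxis [-0. -0. -1.] F [ 1.9 -1.1  0.3] w 4.99 q [ 0.83  0.04 -0.36  1.97  0.02  1.14  0.44]
  move [4.5  2.33 5.13] twist -52.9
```

Request:
play_rows(rows="4 2 5 -52 5;4 2 5 -52 5;4 2 5 -52 5;4 2 5 -52 5;4 2 5 -52 5;4 2 5 -52 5;4 2 5 -52 5;4 2 5 -52 5;4 2 5 -52 5;4 2 5 -52 5")

```text
t: 1.77
ee_pos: [0.4153, -0.2173, 0.1015]
orientation: [-0.0, 0.344, 0.939, 0.0]
wrist_force: [-0.5, -0.1, -0.5]
width: 0.573
```

```bash
python3 -c "
from h import *
goal(.419,-.2104,.003,51.2)
T=snap('top');S=snap('side')
np.save('a.npy',[T,S],allow_pickle=True)
a=cv2.resize(T['image'][190:310,160:320],None,fx=2.5,fy=2.5);b=cv2.resize(S['image'][210:350,250:410],None,fx=2.5,fy=2.5)
cv2.imwrite('pics/c2.png',np.hstack([np.pad(a,((0,50),(0,0),(0,0))),b]))"
```

```text
t 1.77 at [ 0.4153 -0.2173  0.1015] zaxis [-0.  0. -1.] F [-0.5 -0.1 -0.5] w 4.99 q [ 0.82  0.1  -0.45  2.02  0.05  1.03  1.21]
  move [0.16 0.77 9.85] twist -1.4
```

View pics/c2.png

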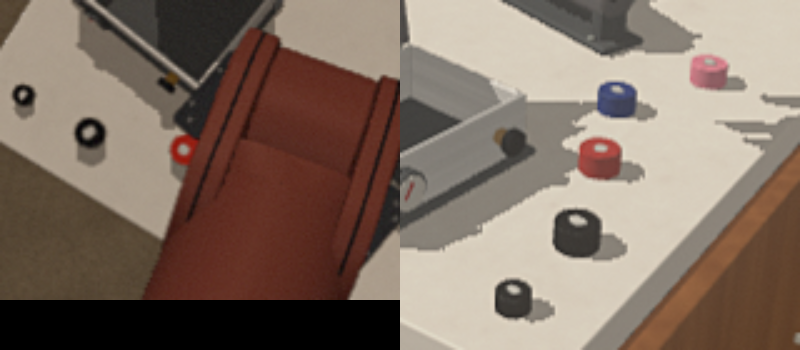

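```bash
python3 -c "
from h import *
S=np.load('side0.npy',allow_pickle=True).item()
print(onplane(S,[[336.8,244.8],[330,268],[320.8,296.8]],.018).round(4))"
```

```text
[[ 0.4186 -0.2102  0.018 ]
 [ 0.4332 -0.1187  0.018 ]
 [ 0.4493 -0.0262  0.018 ]]
```

Request:
play_rows(rows="0.2 0.8 5 -1 5;0.2 0.8 9.8 -1 5;0.2 0.8 9.8 -1 5;0.2 0.8 9.8 -1 5;0.2 0.8 9.8 -1 5")

```text
t: 2.28
ee_pos: [0.4189, -0.2095, 0.003]
orientation: [-0.001, 0.335, 0.942, 0.0]
wrist_force: [0.4, -0.2, -0.3]
width: 0.573
```

Request:
play_rows(rows="0 0 0 0 1;0 0 0 0 1;0 0 0 0 1;0 0 0 0 1;0 0 0 0 1;0 0 -1 0 1;0 0 -6 0 1;0 0 -10 0 1;0 0 -10 0 1;0 0 -10 0 1")

```text
t: 3.12
ee_pos: [0.4214, -0.211, 0.1076]
orientation: [0.003, 0.335, 0.942, -0.001]
wrist_force: [1.0, 0.6, -1.3]
width: 0.328
```

```bash
python3 -c "
from h import *
goal(.5394,-.1253,.09,51.2)"
```

```text
t 3.12 at [ 0.4214 -0.211   0.1076] zaxis [ 0.006 -0.004 -1.   ] F [ 1.   0.6 -1.3] w 2.86 q [ 0.82  0.09 -0.47  2.01  0.05  1.04  1.22]
  move [-3.75 14.09  1.8 ] twist -0.3
```

Request:
play_rows(rows="-3.7 14.1 1 0 1;-3.7 14.1 1 0 1;-3.7 14.1 1 0 1;-3.7 14.1 1 0 1;-3.7 14.1 1 0 1;-3.7 14.1 1 0 1;-3.7 14.1 1 0 1;-3.7 14.1 1 0 1")

```text
t: 3.78
ee_pos: [0.5357, -0.125, 0.0933]
orientation: [-0.0, 0.335, 0.942, -0.0]
wrist_force: [-0.1, -0.3, -1.1]
width: 0.329
```

```bash
python3 -c "
from h import *
goal(.5394,-.1253,.009,51.2)"
```

```text
t 3.78 at [ 0.5357 -0.125   0.0933] zaxis [-0.001 -0.    -1.   ] F [-0.1 -0.3 -1.1] w 2.86 q [ 0.61  0.29 -0.54  1.84  0.17  1.06  0.9 ]
  move [-0.31  0.22  8.43] twist -0.4
```

Request:
play_rows(rows="-0.3 0.2 0 0 1;-0.3 0.2 4 0 1;-0.3 0.2 7.5 0 1;-0.3 0.2 8.4 0 1;-0.3 0.2 8.4 0 1;-0.3 0.2 8.4 0 1")

```text
t: 4.28
ee_pos: [0.54, -0.1247, 0.0097]
orientation: [-0.0, 0.335, 0.942, -0.0]
wrist_force: [0.6, -0.7, -0.1]
width: 0.328
```

Request:
play_rows(rows="0 0 0 0 4.2;0 0 0 0 4.2;0 0 0 0 4.2;0 0 0 0 4.2;0 0 -4 0 4.2;0 0 -8 0 4.2;0 0 -10 0 4.2;0 0 -10 0 4.2;0 0 -10 0 4.2")

```text
t: 5.03
ee_pos: [0.5413, -0.1245, 0.1113]
orientation: [0.002, 0.335, 0.942, -0.0]
wrist_force: [-0.1, 0.2, -0.4]
width: 0.486
```

```bash
python3 -c "
from h import *
goal(.4331,-.1195,.09,51.2)"
```

```text
t 5.03 at [ 0.5413 -0.1245  0.1113] zaxis [ 0.003 -0.001 -1.   ] F [-0.1  0.2 -0.4] w 4.22 q [ 0.62  0.28 -0.54  1.81  0.16  1.09  0.9 ]
  move [ 8.72 -6.44  2.09] twist -0.3
```

Request:
play_rows(rows="8.6 -6.4 0 0 5;8.6 -6.4 2 0 5;8.6 -6.4 2 0 5;8.6 -6.4 2 0 5;8.6 -6.4 2 0 5;8.6 -6.4 2 0 5")

```text
t: 5.53
ee_pos: [0.4335, -0.1197, 0.0894]
orientation: [-0.0, 0.335, 0.942, 0.0]
wrist_force: [0.2, 0.2, 0.0]
width: 0.576
```

```bash
python3 -c "
from h import *
goal(.4331,-.1195,.003,51.2)
S=snap('side');S0=np.load('side0.npy',allow_pickle=True).item()
d=cv2.absdiff(S['image'],S0['image']).max(2)
print('diff red',d[255:285,315:345].mean(),'black',d[285:315,305:335].mean(),'blue',d[235:262,325:350].mean())
a=cv2.resize(S['image'][150:350,150:420],None,fx=2.8,fy=2.8)
cv2.imwrite('pics/c3.png',a)"
```

```text
t 5.53 at [ 0.4335 -0.1197  0.0894] zaxis [-0.  0. -1.] F [0.2 0.2 0. ] w 5.01 q [ 0.71  0.08 -0.56  2.07  0.05  1.    1.02]
  move [ 0.04 -0.01  8.64] twist -0.3
diff red 17.134444444444444 black 11.12888888888889 blue 61.66222222222222
```

View pics/c3.png

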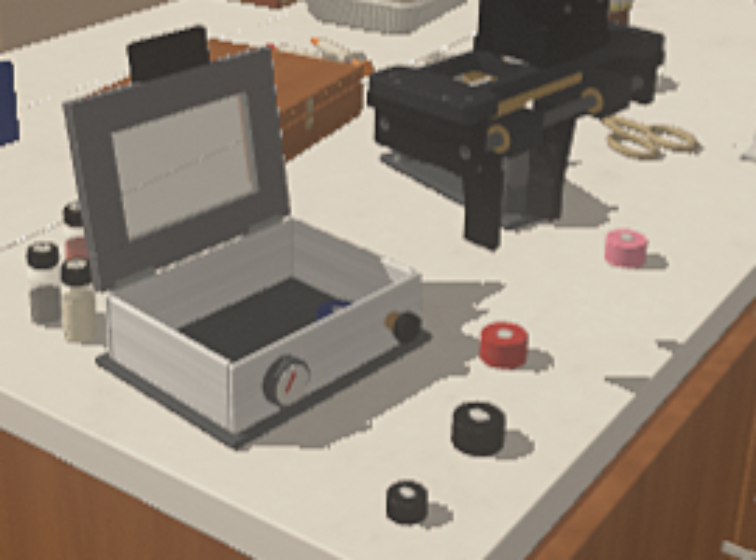

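Blue is in the box (335,310 in the crop), and red and black haven't moved. I'll take red next.

Request:
play_rows(rows="0 0 4 0 5;0 0 8 0 5;0 0 8.6 0 5;0 0 8.6 0 5;0 0 8.6 0 1;0 0 8.6 0 1;0 0 8.6 0 1;0 0 8.6 0 1;0 0 8.6 0 1;0 0 8.6 0 1")

```text
t: 6.42
ee_pos: [0.4338, -0.1197, 0.0041]
orientation: [0.0, 0.334, 0.942, 0.0]
wrist_force: [0.3, 0.1, 3.3]
width: 0.326
```

Request:
play_rows(rows="0 0 -1 0 1;0 0 -5 0 1;0 0 -9 0 1;0 0 -9 0 1;0 0 -9 0 1;0 0 -9 0 1")

```text
t: 6.92
ee_pos: [0.4331, -0.1198, 0.0941]
orientation: [0.0, 0.335, 0.942, -0.0]
wrist_force: [-0.0, 0.4, -1.0]
width: 0.324
```

```bash
python3 -c "
from h import *
goal(.5832,-.0707,.093,51.2)"
```

```text
t 6.92 at [ 0.4331 -0.1198  0.0941] zaxis [ 0.    -0.001 -1.   ] F [-0.   0.4 -1. ] w 2.82 q [ 0.72  0.08 -0.57  2.06  0.05  1.01  1.02]
  move [-8.55 13.28  0.11] twist -0.3
```

Request:
play_rows(rows="-8.6 13.3 0 0 1;-8.6 13.3 0 0 1;-8.6 13.3 0 0 1;-8.6 13.3 0 0 1;-8.6 13.3 0 0 1;-8.6 13.3 0 0 1;-8.6 13.3 0 0 1;-8.6 13.3 0 0 1;-8.6 13.3 0 0 1")

```text
t: 7.67
ee_pos: [0.5828, -0.0714, 0.0934]
orientation: [-0.0, 0.335, 0.942, -0.0]
wrist_force: [-0.2, -0.2, -0.3]
width: 0.326
```

```bash
python3 -c "
from h import *
goal(.5832,-.0707,.009,51.2)"
```

```text
t 7.67 at [ 0.5828 -0.0714  0.0934] zaxis [-0.001 -0.001 -1.   ] F [-0.2 -0.2 -0.3] w 2.84 q [ 0.53  0.37 -0.59  1.75  0.23  1.09  0.76]
  move [0.01 0.09 8.44] twist -0.3
```

Request:
play_rows(rows="0 0 4 0 1;0 0 7.5 0 1;0 0 8.4 0 1;0 0 8.4 0 1;0 0 8.4 0 1")

```text
t: 8.08
ee_pos: [0.5832, -0.0711, 0.0099]
orientation: [-0.0, 0.335, 0.942, -0.0]
wrist_force: [0.5, 0.0, 0.6]
width: 0.328
```

Request:
play_rows(rows="0 0 0 0 4.2;0 0 0 0 4.2;0 0 0 0 4.2;0 0 0 0 4.2;0 0 -4 0 4.2;0 0 -8 0 4.2;0 0 -10 0 4.2;0 0 -10 0 4.2;0 0 -10 0 4.2")

```text
t: 8.83
ee_pos: [0.5848, -0.0708, 0.1113]
orientation: [0.002, 0.335, 0.942, 0.0]
wrist_force: [0.8, -0.1, -0.6]
width: 0.485
```

```bash
python3 -c "
from h import *
goal(.4494,-.0264,.09,51.2)"
```

```text
t 8.83 at [ 0.5848 -0.0708  0.1113] zaxis [ 0.003 -0.001 -1.   ] F [ 0.8 -0.1 -0.6] w 4.22 q [ 0.54  0.35 -0.59  1.73  0.22  1.12  0.76]
  move [13.31 -5.1   2.09] twist -0.3
```

Request:
play_rows(rows="13.2 -5 0 0 5;13.2 -5 2 0 5;13.2 -5 2 0 5;13.2 -5 2 0 5;13.2 -5 2 0 5;13.2 -5 2 0 5;13.2 -5 2 0 5")

```text
t: 9.42
ee_pos: [0.4503, -0.0266, 0.0895]
orientation: [0.0, 0.335, 0.942, 0.0]
wrist_force: [0.9, 0.1, -0.2]
width: 0.567
```

```bash
python3 -c "
from h import *
goal(.4494,-.0264,.003,51.2)
S=snap('side')
a=cv2.resize(S['image'][150:350,150:420],None,fx=2.8,fy=2.8)
cv2.imwrite('pics/c4.png',a)"
```

```text
t 9.42 at [ 0.4503 -0.0266  0.0895] zaxis [ 0.  0. -1.] F [ 0.9  0.1 -0.2] w 4.94 q [ 0.6   0.1  -0.66  2.06  0.07  1.01  0.79]
  move [ 0.08 -0.04  8.65] twist -0.3
```

View pics/c4.png

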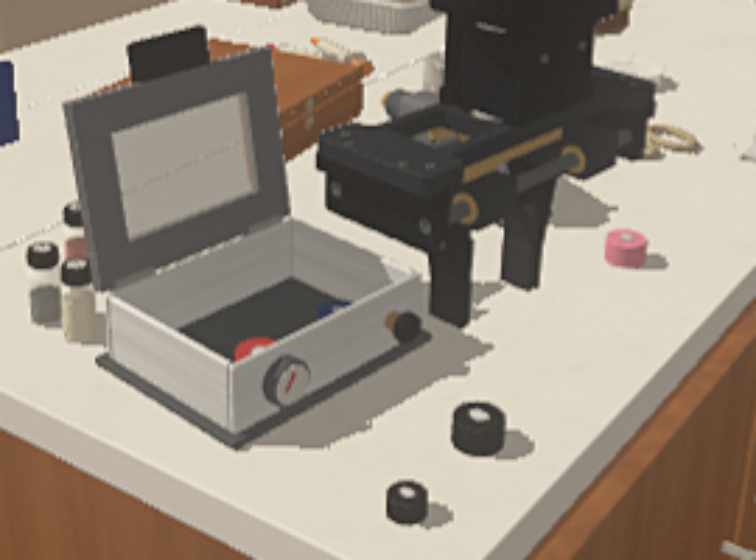

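Red is in (260,350), and black is unmoved at (479,415). I'll grasp black now.

Request:
play_rows(rows="0.1 0 4 0 5;0.1 0 8 0 5;0.1 0 8.6 0 5;0.1 0 8.6 0 5;0.1 0 8.6 0 1;0.1 0 8.6 0 1;0.1 0 8.6 0 1;0.1 0 8.6 0 1;0.1 0 8.6 0 1;0.1 0 8.6 0 1")

```text
t: 10.3
ee_pos: [0.4496, -0.0257, 0.0041]
orientation: [0.0, 0.335, 0.942, 0.0]
wrist_force: [0.6, 0.3, 2.2]
width: 0.333
```

Request:
play_rows(rows="0 0 -1 0 1;0 0 -5 0 1;0 0 -9 0 1;0 0 -9 0 1;0 0 -9 0 1;0 0 -9 0 1")

```text
t: 10.8
ee_pos: [0.449, -0.0258, 0.0941]
orientation: [0.0, 0.335, 0.942, -0.0]
wrist_force: [0.1, -0.3, -1.4]
width: 0.331
```

```bash
python3 -c "
from h import *
goal(.5878,-.1193,.093,51.2)"
```

```text
t 10.8 at [ 0.449  -0.0258  0.0941] zaxis [ 0.    -0.001 -1.   ] F [ 0.1 -0.3 -1.4] w 2.88 q [ 0.61  0.09 -0.67  2.06  0.06  1.02  0.8 ]
  move [-16.67   1.5    0.12] twist -0.3
```

Request:
play_rows(rows="-16.6 1.5 0 0 1;-16.6 1.5 0 0 1;-16.6 1.5 0 0 1;-16.6 1.5 0 0 1;-16.6 1.5 0 0 1;-16.6 1.5 0 0 1;-16.6 1.5 0 0 1;-16.6 1.5 0 0 1;-16.6 1.5 0 0 1")

```text
t: 11.55
ee_pos: [0.5866, -0.1177, 0.0937]
orientation: [-0.0, 0.334, 0.943, -0.0]
wrist_force: [-1.0, 0.9, -0.4]
width: 0.327
```

```bash
python3 -c "
from h import *
goal(.5878,-.1193,.009,51.2)"
```

```text
t 11.55 at [ 0.5866 -0.1177  0.0937] zaxis [-0.001 -0.    -1.   ] F [-1.   0.9 -0.4] w 2.85 q [ 0.6   0.39 -0.58  1.72  0.24  1.1   0.83]
  move [-0.2  -0.05  8.46] twist -0.2
```

Request:
play_rows(rows="-0.1 0 3 0 1;-0.1 0 6 0 1;-0.1 0 8.4 0 1;-0.1 0 8.4 0 1;-0.1 0 8.4 0 1;-0.1 0 8.4 0 1")

```text
t: 12.05
ee_pos: [0.5882, -0.1189, 0.0106]
orientation: [0.0, 0.334, 0.943, -0.0]
wrist_force: [-0.1, 0.9, 0.5]
width: 0.329
```

Request:
play_rows(rows="0 0 0 0 4.2;0 0 0 0 4.2;0 0 0 0 4.2;0 0 0 0 4.2;0 0 -4 0 4.2;0 0 -8 0 4.2;0 0 -10 0 4.2;0 0 -10 0 4.2;0 0 -10 0 4.2")

```text
t: 12.8
ee_pos: [0.5891, -0.1195, 0.1113]
orientation: [0.001, 0.335, 0.942, -0.0]
wrist_force: [-0.8, -0.8, -0.1]
width: 0.478
```

Request:
play_rows(rows="18 0 0 0 3;18 0 0 0 0;18 0 0 0 0;18 0 0 0 0;18 0 0 0 0;18 0 0 0 0;18 0 0 0 0;18 0 0 0 0")

```text
t: 13.47
ee_pos: [0.4489, -0.0065, 0.1093]
orientation: [-0.0, 0.335, 0.942, 0.0]
wrist_force: [0.2, 0.7, -0.4]
width: 0.024
```

```bash
python3 -c "
from h import *
goal(.5878,-.1193,.009,51.2)
S=snap('side');T=snap('top')
np.save('b.npy',[T,S],allow_pickle=True)
a=cv2.resize(S['image'][130:310,150:330],None,fx=2.2,fy=2.2)
b=cv2.resize(T['image'][110:290,150:330],None,fx=2.2,fy=2.2)
cv2.imwrite('pics/c5.png',np.hstack([a,b]))"
```

```text
t 13.47 at [ 0.4489 -0.0065  0.1093] zaxis [-0.  0. -1.] F [ 0.2  0.7 -0.4] w 0.21 q [ 0.61  0.07 -0.7   2.04  0.05  1.05  0.77]
  move [-17.9    0.02  10.03] twist -0.3
```

View pics/c5.png

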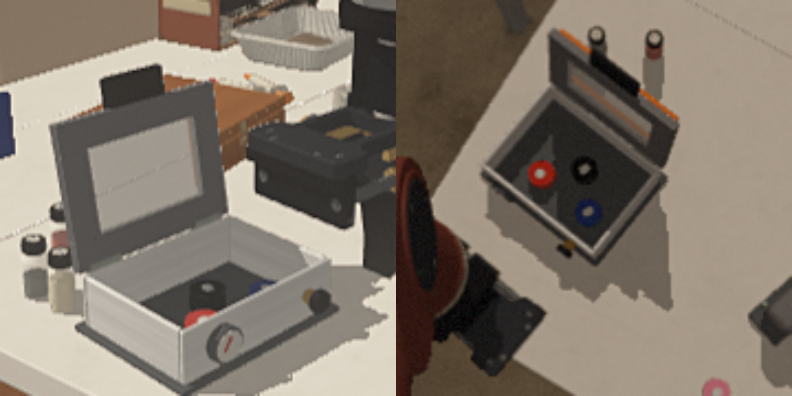

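All three mounts are flat in the box: red (541,175), black (584,170) and blue (588,212) in the top half. Next is the lid, so I'll triangulate the tab.

```bash
python3 - <<'E'
from h import *
T,S=np.load('b.npy',allow_pickle=True)
c0,c1,h=np.load('box.npy');bx=np.array([np.cos(h),np.sin(h),0]);by=np.array([-bx[1],bx[0],0]);H=np.array([c0,c1,.05])+.06*bx
def tri(a,b):
    d1=ray(T,[a])[0];d2=ray(S,[b])[0];o1=np.array(T['origin']);o2=np.array(S['origin'])
    k=np.linalg.lstsq(np.c_[d1,-d2],o2-o1,rcond=None)[0];p,q=o1+k[0]*d1,o2+k[1]*d2
    return (p+q)/2,np.linalg.norm(p-q)
P=[]
for a,b in(((238.2,132.7),(196.4,166.4)),((259.5,151.8),(223.6,160))):
    p,e=tri(a,b);d=p-H;print(p.round(4),'gap',round(e,4),'hinge frame x,y,z',(d@bx).round(4),(d@by).round(4),d[2].round(4));P.append(p)
# finger pose along the arc
for f in(1.75,1.4,1.1,.8,.5,.25,.1,0,-.02):
    x=-.1405*np.cos(f)+.010*np.sin(f)+.0095;z=.1405*np.sin(f)+.010*np.cos(f)
    print(f,'x',round(x,4),'z',round(z+.05,4))
p=H+.075*bx; goal(p[0],p[1],.27,51.2); print(togo([*p[:2],.17]))
E
```

```text
[ 0.6707 -0.1375  0.1899] gap 0.0017 hinge frame x,y,z 0.028 0.0378 0.1399
[ 0.631  -0.1827  0.189 ] gap 0.0019 hinge frame x,y,z 0.0254 -0.0223 0.139
1.75 x 0.0444 z 0.1865
1.4 x -0.0045 z 0.1902
1.1 x -0.0453 z 0.1798
0.8 x -0.0812 z 0.1578
0.5 x -0.109 z 0.1261
0.25 x -0.1242 z 0.0944
0.1 x -0.1293 z 0.074
0 x -0.131 z 0.06
-0.02 x -0.1312 z 0.0572
t 13.57 at [ 0.449  -0.0065  0.1093] zaxis [-0.     0.001 -1.   ] F [-0.1 -0.8 -0.3] w 0.11 q [ 0.61  0.07 -0.7   2.04  0.05  1.05  0.77]
  move [-30.17   0.09 -16.09] twist -0.3
[-30.18131802   0.09079399  -6.08944107]
```

Request:
play_rows(rows="0 0 -16 0 0;0 0 -16 0 0;0 0 -16 0 0;0 0 -16 0 0;-4 0 -16 0 0;-8 0 -16 0 0;-12 0 -16 0 0;-16 0 -16 0 0;-20 0 -16 0 0;-24 0 -16 0 0")

```text
t: 14.4
ee_pos: [0.6364, -0.1598, 0.2683]
orientation: [-0.001, 0.335, 0.942, -0.0]
wrist_force: [1.1, 0.8, 1.2]
width: 0.003
```

Request:
play_rows(rows="-4 0 0 0 0;-6 0 0 0 0;-6 0 0 0 0;-6 0 0 0 0;-6 0 4 0 0;-6 0 8 0 0;-6 0 9.5 0 0;-6 0 9.5 0 0;-6 0 9.5 0 0;-6 0 9.5 0 0")

```text
t: 15.23
ee_pos: [0.6822, -0.1946, 0.177]
orientation: [0.001, 0.334, 0.942, 0.0]
wrist_force: [0.1, -0.2, 0.6]
width: 0.005
```

```bash
cat >> h.py <<'E'
c0,c1,hh=np.load('box.npy');bx=np.array([np.cos(hh),np.sin(hh),0]);by=np.array([-bx[1],bx[0],0]);H=np.array([c0,c1,.05])+.06*bx
def hf():
    s=get_state();d=np.array(s["ee_pos"])-H
    print("hinge frame x,y,z(world)",(d@bx).round(4),(d@by).round(4),round(s["ee_pos"][2],4),"F",np.round(s["wrist_force"],1),"t",round(s["t"],2))
E
python3 -c "
from h import *
hf()"
```

```text
hinge frame x,y,z(world) 0.0727 0.0004 0.177 F [ 0.1 -0.2  0.6] t 15.23
```

Request:
play_rows(rows="1.5 0 0 0 0;2.8 0 -0.3 0 0;4.3 0 -0.7 0 0;5.8 0 -1.1 0 0;7.4 0 -1.3 0 0;8.8 0 -1.2 0 0;9.8 0 -1 0 0;10.8 0 -0.7 0 0;11.8 0 -0.3 0 0;12.8 0 0.2 0 0")

```text
t: 16.07
ee_pos: [0.5835, -0.1145, 0.176]
orientation: [0.003, 0.335, 0.942, -0.0]
wrist_force: [0.7, -2.7, 2.8]
width: 0.004
```

```bash
python3 -c "
from h import *
hf()
S=snap('side')
cv2.imwrite('pics/c6.png',cv2.resize(S['image'][80:310,120:360],None,fx=2,fy=2))"
```

```text
hinge frame x,y,z(world) -0.0543 0.001 0.176 F [ 0.7 -2.7  2.8] t 16.07
```

View pics/c6.png

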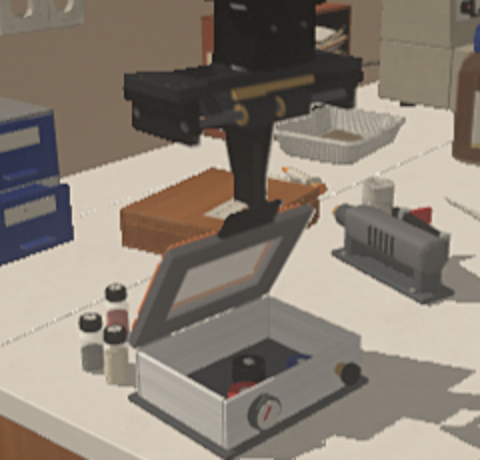

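The lid is following the finger, at about 1.0 rad. I'll continue along the arc.

Request:
play_rows(rows="1.4 0 0.8 0 0;2.6 0 1.7 0 0;4.1 0 3.2 0 0;5.4 0 4.9 0 0;6.3 0 6.5 0 0;6.9 0 8.1 0 0;7.2 0 9.1 0 0;7.4 0 10.1 0 0;7.5 0 10.9 0 0;7.5 0 10.9 0 0")

```text
t: 16.95
ee_pos: [0.5236, -0.0668, 0.0628]
orientation: [-0.0, 0.334, 0.942, 0.0]
wrist_force: [-0.2, 0.4, 0.1]
width: 0.005
```

```bash
python3 -c "
from h import *
hf()"
```

```text
hinge frame x,y,z(world) -0.1309 0.0008 0.0628 F [-0.2  0.4  0.1] t 16.95
```

Request:
play_rows(rows="0 0 0.3 0 0;0 0 0.5 0 0;0 0 0.7 0 0;0 0 0.7 0 0")

```text
t: 17.28
ee_pos: [0.5245, -0.067, 0.06]
orientation: [0.0, 0.335, 0.942, -0.001]
wrist_force: [-15.5, 1.9, 35.5]
width: 0.003
```

```bash
python3 -c "
from h import *
hf()
S=snap('side')
cv2.imwrite('pics/c7.png',cv2.resize(S['image'][80:310,120:360],None,fx=2,fy=2))"
```

```text
hinge frame x,y,z(world) -0.1301 0.0012 0.06 F [-15.5   1.9  35.5] t 17.28
```

View pics/c7.png

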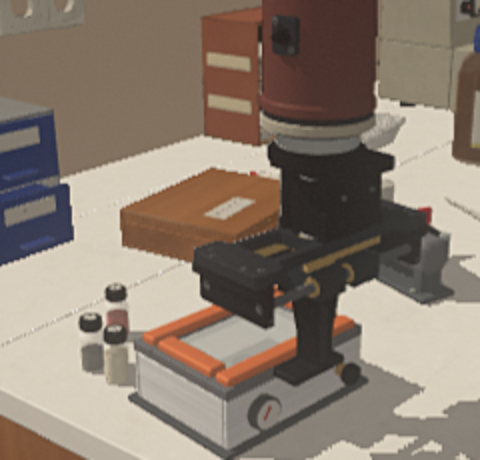

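The lid is closed: contact at z=0.060, and all four strips are visible and proud. I'll lift off and find the strips in the side view.

Request:
play_rows(rows="0 0 -2 0 0;0 0 -4 0 0;-1.9 0 -4 0 0;-1.9 0 -4 0 0;-1.9 0 -4 0 0")

```text
t: 17.75
ee_pos: [0.5392, -0.0797, 0.097]
orientation: [0.0, 0.335, 0.942, 0.0]
wrist_force: [-0.7, 0.0, -0.9]
width: 0.004
```

```bash
python3 -c "
from h import *
hf()
S=snap('side')
px=np.array([[190,358],[222,379],[148,338],[350,322]])/2+[120,80]
for p in onplane(S,px,.068): print((p-H)@bx,(p-H)@by)"
```

```text
hinge frame x,y,z(world) -0.1107 0.0005 0.097 F [-0.7  0.  -0.9] t 17.75
-0.07295963738369493 0.08333340682052782
-0.11581949677293439 0.08657368107224235
-0.021945242189392915 0.0868284518856777
-0.1199090558610521 -0.05583492236383652
```

Request:
play_rows(rows="0.1 0 2 0 0;0.1 0 2.9 0 0;0.1 0 3.2 0 0;0.1 0 3.5 0 0;0.1 0 3.7 0 0;0.1 0 3.7 0 0;0.1 0 3.7 0 0")

```text
t: 18.38
ee_pos: [0.537, -0.0779, 0.0619]
orientation: [-0.001, 0.334, 0.942, -0.001]
wrist_force: [-14.1, 1.5, 29.9]
width: 0.006
```

```bash
python3 -c "
from h import *
hf()"
```

```text
hinge frame x,y,z(world) -0.1136 0.0005 0.0619 F [-14.1   1.5  29.9] t 18.38
```

Request:
play_rows(rows="0 0 -2 0 0;-2 0 -3 0 0;-6 0 -3 0 0;-10.2 0 -3 0 0;-10.2 0 -3 0 0;-10.2 0 -1.5 0 0;-10.2 0 -0.8 0 0;-10.2 0 -0.3 0 0;-10.2 0 0 0 0;-10.2 0 0 0 0")

```text
t: 19.22
ee_pos: [0.6169, -0.1427, 0.0622]
orientation: [0.0, 0.334, 0.942, -0.001]
wrist_force: [-6.8, -1.5, 19.6]
width: 0.006
```

```bash
python3 -c "
from h import *
hf()"
```

```text
hinge frame x,y,z(world) -0.0107 -0.0001 0.0622 F [-6.8 -1.5 19.6] t 19.22
```

Request:
play_rows(rows="0 0 -2 0 0;2 2 -3 0 0;5.2 6 -3 0 0;5.2 7.2 -3 0 0;5.2 7.2 -3 0 0;5.2 7.2 -1.5 0 0;5.2 7.2 -0.8 0 0;5.2 7.2 -0.3 0 0;5.2 7.2 0.1 0 0;5.2 7.2 0.1 0 0")

```text
t: 20.05
ee_pos: [0.6215, -0.0533, 0.062]
orientation: [-0.0, 0.334, 0.942, -0.0]
wrist_force: [-15.6, 2.8, 32.3]
width: 0.0
```

```bash
python3 -c "
from h import *
hf()"
```

```text
hinge frame x,y,z(world) -0.0631 0.0726 0.062 F [-15.6   2.8  32.3] t 20.05
```

Request:
play_rows(rows="0 0 -2 0 0;0 -4 -3 0 0;0 -8 -3 0 0;0 -12 -3 0 0;0 -13.7 -3 0 0;0 -13.7 -1.5 0 0;0 -13.7 -0.8 0 0;0 -13.7 -0.3 0 0;0 -13.7 0 0 0;0 -13.7 0 0 0")

```text
t: 20.88
ee_pos: [0.5348, -0.1617, 0.0617]
orientation: [-0.001, 0.335, 0.942, -0.002]
wrist_force: [-21.2, -3.9, 39.8]
width: 0.005
```

```bash
python3 -c "
from h import *
hf()"
```

```text
hinge frame x,y,z(world) -0.0628 -0.0663 0.0617 F [-21.2  -3.9  39.8] t 20.88
```

All four strips bottomed at z≈0.062. I'll back off and take a look at the box and the pump handle.

Request:
play_rows(rows="0 0 -4 0 0;0 0 -8 0 0;0 0 -12 0 0;4 4 -12 0 0;8 8 -12 0 0;11 12 -12 0 0;11 14 -12 0 0;11 14 -12 0 0;11 14 -12 0 0")

```text
t: 21.63
ee_pos: [0.5385, 0.0244, 0.1789]
orientation: [-0.0, 0.33, 0.944, 0.001]
wrist_force: [-1.0, 0.4, -0.4]
width: 0.006
```

```bash
python3 -c "
from h import *
hf()
S=snap('side');T=snap('top');np.save('d.npy',[T,S],allow_pickle=True)
a=cv2.resize(T['image'][195:275,305:385],None,fx=5,fy=5,interpolation=cv2.INTER_CUBIC)
b=cv2.resize(S['image'][160:240,270:350],None,fx=5,fy=5,interpolation=cv2.INTER_CUBIC)
c=cv2.resize(S['image'][190:310,150:310],None,fx=1.6,fy=1.6)
o=np.zeros((600,800,3),np.uint8);o[:400,:400]=a;o[:400,400:]=b;o[400:592,:256]=c
cv2.imwrite('pics/c8.png',o)"
```

```text
hinge frame x,y,z(world) -0.1765 0.0812 0.1789 F [-1.   0.4 -0.4] t 21.63
```

View pics/c8.png

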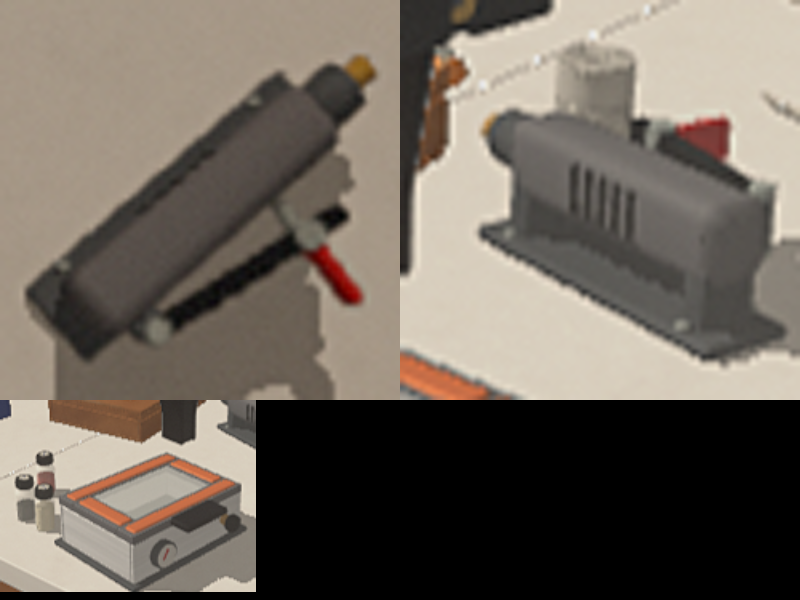

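```bash
python3 - <<'E'
from h import *
T,S=np.load('d.npy',allow_pickle=True)
def tri(a,b):
    d1=ray(T,[a])[0];d2=ray(S,[b])[0];o1=np.array(T['origin']);o2=np.array(S['origin'])
    k=np.linalg.lstsq(np.c_[d1,-d2],o2-o1,rcond=None)[0];p,q=o1+k[0]*d1,o2+k[1]*d2
    return (p+q)/2,np.linalg.norm(p-q)
f=lambda u,v:(305+u/5,195+v/5);g=lambda u,v:(270+(u-400)/5,160+v/5)
pts={n:tri(f(*a),g(*b)) for n,a,b in(("hinge",(157,328),(762,190)),("pivot",(311,233),(660,130)),("tip",(355,297),(727,122)),("brass",(368,68),(486,124)))}
for n,(p,e) in pts.items(): print(n,p.round(4),round(e,4))
h,p,t=[pts[k][0][:2] for k in("hinge","pivot","tip")]
print("hinge-pivot",np.linalg.norm(p-h),"pivot-tip",np.linalg.norm(t-p))
b=f(368,68)
tip=onplane(T,[b],.046)[0,:2]
# similarity fit: handle frame points -> world
A=np.array([[-.055,-.028],[.029,-.0404],[.109,0]]);B=np.array([h,p,tip])
a0,b0=A.mean(0),B.mean(0);M=(A-a0).T@(B-b0);ang=np.arctan2(M[0,1]-M[1,0],M[0,0]+M[1,1])
Rr=np.array([[np.cos(ang),-np.sin(ang)],[np.sin(ang),np.cos(ang)]]);o=b0-Rr@a0
print("yaw",np.degrees(ang),"origin",o,"resid mm",((A@Rr.T+o-B)*1000).round(1))
print("lever dir in handle frame deg",np.degrees(np.arctan2(*((Rr.T@(t-p))[::-1]))))
print("body rear/front on top img check",[proj(T,[[*(Rr@np.array(q)+o),.066]])[0].round(1) for q in((-.075,0),(.075,0))])
np.save('hand.npy',[*o,ang])
E
```

```text
hinge [ 0.4057 -0.3605  0.0584] 0.0026
pivot [ 0.4503 -0.4345  0.058 ] 0.0016
tip [ 0.4191 -0.4549  0.0564] 0.0039
brass [ 0.533  -0.4682  0.0446] 0.003
hinge-pivot 0.08638686561363675 pivot-tip 0.037288415701175
yaw -50.03098728561865 origin [ 0.46210859 -0.38508223] resid mm [[-0.3 -0.4]
 [-0.5  1.2]
 [ 0.8 -0.9]]
lever dir in handle frame deg -96.7524472019703
body rear/front on top img check [array([322.6, 257.5]), array([370.6, 216.2])]
```

```bash
cat >> h.py <<'E'
ho=np.load('hand.npy') if __import__('os').path.exists('hand.npy') else None
def hw(x,y):
    a=ho[2];return ho[0]+x*np.cos(a)-y*np.sin(a),ho[1]+x*np.sin(a)+y*np.cos(a)
def ghand(x,y,z):
    s=get_state();a=ho[2];d=np.array(s["ee_pos"][:2])-ho[:2]
    print("handle frame",round(d[0]*np.cos(a)+d[1]*np.sin(a),4),round(-d[0]*np.sin(a)+d[1]*np.cos(a),4))
    goal(*hw(x,y),z,np.degrees(a)+90)
E
python3 -c "
from h import *
ghand(-.012,-.085,.15)"
```

```text
handle frame -0.2608 0.3181
t 21.73 at [0.5383 0.0191 0.1784] zaxis [-0.001  0.    -1.   ] F [ 0.7 -0.3  0.1] w 0.05 q [ 0.55  0.21 -0.74  1.76  0.15  1.23  0.65]
  move [-16.64 -44.35   2.83] twist 11.1
```

Request:
play_rows(rows="-16.6 -44.3 2.8 11 0;-16.6 -44.3 2.8 11 0;-16.6 -44.3 2.8 11 0;-16.6 -44.3 2.8 11 0;-16.6 -44.3 2.8 11 0;-16.6 -44.3 2.8 11 0;-16.6 -44.3 2.8 11 0;-16.6 -44.3 2.8 11 0;-16.6 -44.3 2.8 11 0;-16.6 -44.3 2.8 11 0")

```text
t: 22.57
ee_pos: [0.404, -0.3795, 0.1538]
orientation: [-0.0, 0.424, 0.906, -0.0]
wrist_force: [0.8, -0.7, 0.5]
width: 0.007
```

```bash
python3 -c "
from h import *
ghand(-.012,-.085,.15)"
```

```text
handle frame -0.0417 -0.0409
t 22.57 at [ 0.404  -0.3795  0.1538] zaxis [-0.001 -0.    -1.   ] F [ 0.8 -0.7  0.5] w 0.06 q [ 1.04  0.22 -0.42  1.77  0.1   1.17  1.29]
  move [-2.98 -4.4   0.38] twist -0.2
```

Request:
play_rows(rows="-2.6 -4 0.3 0 0;-2.6 -4 0.3 0 0;-2.6 -4 0.3 0 0;-2.6 -4 0.3 0 0;-2.6 -4 0.3 0 0")

```text
t: 22.98
ee_pos: [0.3925, -0.4212, 0.1509]
orientation: [-0.0, 0.423, 0.906, 0.0]
wrist_force: [0.9, 0.1, -0.0]
width: 0.005
```

```bash
python3 -c "
from h import *
ghand(-.012,-.085,.042)"
```

```text
handle frame -0.017 -0.0766
t 22.98 at [ 0.3925 -0.4212  0.1509] zaxis [-0.     0.001 -1.   ] F [ 0.9  0.1 -0. ] w 0.04 q [ 1.08  0.26 -0.39  1.72  0.11  1.18  1.36]
  move [-0.51 -0.85 10.89] twist -0.0
```

Request:
play_rows(rows="-0.2 -0.8 2 0 0;-0.2 -0.8 6 0 0;-0.2 -0.8 9 0 0;-0.2 -0.8 10.8 0 0;-0.2 -0.8 10.8 0 0;-0.2 -0.8 10.8 0 0")

```text
t: 23.48
ee_pos: [0.3878, -0.4274, 0.043]
orientation: [-0.001, 0.422, 0.906, 0.0]
wrist_force: [0.2, -0.4, 1.3]
width: 0.006
```

```bash
python3 -c "
from h import *
ghand(.0118,-.0847,.042)"
```

```text
handle frame -0.0153 -0.0842
t 23.48 at [ 0.3878 -0.4274  0.043 ] zaxis [-0.001  0.001 -1.   ] F [ 0.2 -0.4  1.3] w 0.05 q [ 1.07  0.38 -0.37  1.82  0.16  0.98  1.33]
  move [-2.71 -0.06  0.09] twist 0.1
```

Request:
play_rows(rows="-1.5 0 0 0 0;-2.6 0 0 0 0;-3.4 0 0 0 0;-4.2 0 0 0 0;-4.8 0.2 0 0 0;-5.2 0.4 0 0 0;-5.6 0.6 0 0 0;-5.9 0.8 0 0 0;-5.9 0.8 0 0 0")

```text
t: 24.23
ee_pos: [0.4323, -0.4691, 0.0433]
orientation: [0.0, 0.423, 0.906, -0.0]
wrist_force: [-0.7, -2.2, 1.7]
width: 0.007
```

```bash
python3 -c "
from h import *
ghand(.0118,-.0847,.042)"
```

```text
handle frame 0.0452 -0.0769
t 24.23 at [ 0.4323 -0.4691  0.0433] zaxis [ 0.001 -0.    -1.   ] F [-0.7 -2.2  1.7] w 0.06 q [ 1.03  0.48 -0.35  1.67  0.19  1.03  1.32]
  move [ 3.34 -0.79  0.12] twist -0.0
```

Request:
play_rows(rows="2 -0.8 0 0 0;4 -1 0 0 0;6 -1 0 0 0;6 -1 -4 0 0;6 -1 -8 0 0;6 -1 -11 0 0;6 -1 -11 0 0;6 -1 -11 0 0")

```text
t: 24.9
ee_pos: [0.3863, -0.4298, 0.1552]
orientation: [0.002, 0.423, 0.906, -0.001]
wrist_force: [-0.3, 0.8, -1.9]
width: 0.004
```

```bash
python3 -c "
from h import *
ghand(-.0095,-.0075,.15)
T=snap('top');S=snap('side')
a=cv2.resize(T['image'][185:285,290:390],None,fx=4,fy=4,interpolation=cv2.INTER_CUBIC)
b=cv2.resize(S['image'][150:250,260:360],None,fx=4,fy=4,interpolation=cv2.INTER_CUBIC)
cv2.imwrite('pics/c9.png',np.hstack([a,b]))"
```

```text
handle frame -0.0144 -0.0869
t 24.9 at [ 0.3863 -0.4298  0.1552] zaxis [ 0.003 -0.003 -1.   ] F [-0.3  0.8 -1.9] w 0.03 q [ 1.09  0.26 -0.39  1.72  0.1   1.18  1.38]
  move [-0.49  7.94  0.53] twist -0.0
```

View pics/c9.png

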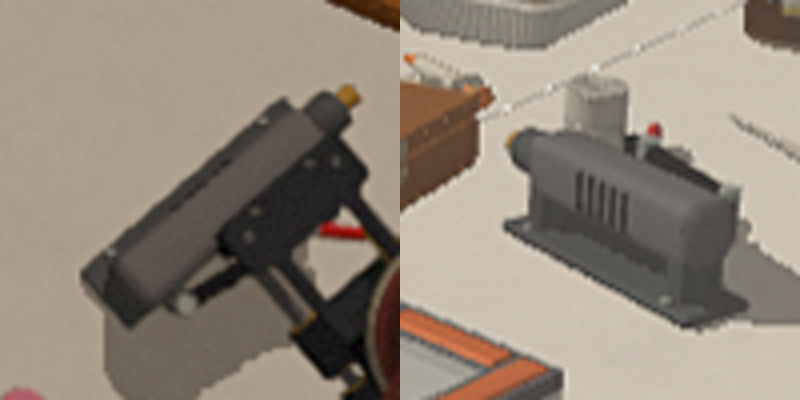

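The lever is swung forward, but the side of the finger stops me confirming the angle (I make it about 0.85 rad). I'll push again, further, until I feel the stop.

Request:
play_rows(rows="0 0 4 0 0;0 0 8 0 0;0 0 11 0 0;-2 0.3 11.2 0 0;-4.5 0.4 11.2 0 0;-5.6 0.8 11.2 0 0;-6 1.2 11.2 0 0;-6.3 1.5 11.2 0 0;-6.6 1.7 11.2 0 0;-6.6 1.7 11.2 0 0")

```text
t: 25.83
ee_pos: [0.4403, -0.4682, 0.0404]
orientation: [-0.001, 0.423, 0.906, 0.0]
wrist_force: [-1.4, -1.9, -1.4]
width: 0.005
```

```bash
python3 -c "
from h import *
ghand(.05,-.073,.042)"
```

```text
handle frame 0.0497 -0.0701
t 25.83 at [ 0.4403 -0.4682  0.0404] zaxis [-0.001  0.001 -1.   ] F [-1.4 -1.9 -1.4] w 0.04 q [ 1.02  0.49 -0.35  1.65  0.19  1.03  1.3 ]
  move [-0.03 -0.29 -0.16] twist -0.0
```

Request:
play_rows(rows="0.5 -1.5 0 0 0;3 -1.8 0 0 0;6 -1.8 0 0 0;6 -1.8 -4 0 2;6 -1.8 -8 0 5;6 -1.8 -11.5 0 7.8;6 2 -11.5 0 7.8;6 6 -11.5 0 7.8;6 6.3 -11.5 0 7.8;6 6.3 -11.5 0 7.8")

```text
t: 26.67
ee_pos: [0.4518, -0.3802, 0.1566]
orientation: [0.001, 0.421, 0.907, 0.0]
wrist_force: [-0.5, -0.4, -0.1]
width: 0.447
```

```bash
python3 -c "
from h import *
ghand(-.0095,-.0095,.027)"
```

```text
handle frame -0.0104 -0.0047
t 26.67 at [ 0.4518 -0.3802  0.1566] zaxis [ 0.001  0.    -1.   ] F [-0.5 -0.4 -0.1] w 3.89 q [ 0.99  0.29 -0.43  1.68  0.13  1.2   1.23]
  move [-0.08 -0.49 12.96] twist 0.2
```

Request:
play_rows(rows="-0.1 -0.4 0 0 7.8;-0.1 -0.4 0 0 7.8;-0.1 -0.4 0 0 7.8;-0.1 -0.4 0 0 7.8;-0.1 -0.4 0 0 7.8;-0.1 -0.4 0 0 7.8;-0.1 -0.4 0 0 7.8;-0.1 -0.4 0 0 7.8;-0.1 -0.4 2 0 7.8;-0.1 -0.4 4 0 7.8")

```text
t: 27.5
ee_pos: [0.4489, -0.3865, 0.1167]
orientation: [0.001, 0.423, 0.906, -0.0]
wrist_force: [-0.1, 0.4, -0.7]
width: 0.896
```

```bash
python3 -c "
from h import *
ghand(-.0095,-.0095,.027)
T=snap('top');S=snap('side')
a=cv2.resize(T['image'][185:285,290:390],None,fx=4,fy=4,interpolation=cv2.INTER_CUBIC)
b=cv2.resize(S['image'][120:240,250:370],None,fx=3.33,fy=3.33,interpolation=cv2.INTER_CUBIC)[:400,:400]
b=cv2.resize(b,(400,400));cv2.imwrite('pics/c10.png',np.hstack([a,b]))"
```

```text
handle frame -0.0074 -0.0111
t 27.5 at [ 0.4489 -0.3865  0.1167] zaxis [ 0.002 -0.002 -1.   ] F [-0.1  0.4 -0.7] w 7.8 q [ 0.99  0.33 -0.42  1.72  0.15  1.12  1.22]
  move [0.24 0.15 8.97] twist -0.0
```

View pics/c10.png

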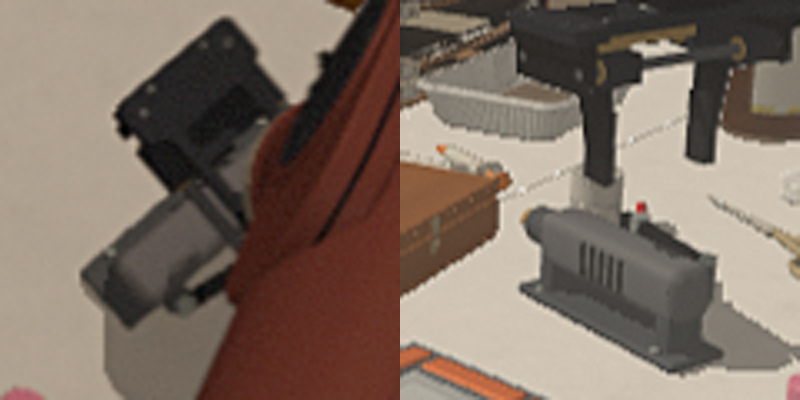

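The fingers straddle the handle and the lever is forward (tip seen at 640,210). I'll go down and squeeze.

Request:
play_rows(rows="0.1 0.1 3 0 7.8;0.1 0.1 6 0 7.8;0.1 0.1 8.9 0 7.8;0.1 0.1 8.9 0 7.8;0.1 0.1 8.9 0 7.8")

```text
t: 28.02
ee_pos: [0.4477, -0.3841, 0.027]
orientation: [-0.001, 0.423, 0.906, 0.0]
wrist_force: [0.3, -0.6, 0.4]
width: 0.897
```

```bash
python3 -c "
from h import *
ghand(-.0095,-.0085,.027)"
```

```text
handle frame -0.01 -0.0104
t 28.02 at [ 0.4477 -0.3841  0.027 ] zaxis [-0.002  0.002 -1.   ] F [ 0.3 -0.6  0.4] w 7.8 q [ 0.97  0.43 -0.4   1.8   0.2   0.96  1.18]
  move [-0.05  0.19  0.  ] twist -0.0
```

Request:
play_rows(rows="0 0 0 0 7;0 0 0 0 6.5;0 0 0 0 6;0 0 0 0 5.5;0 0 0 0 4;0 0 0 0 4;0 0 0 0 4;0 0 0 0 4;0 0 0 0 4;0 0 0 0 4")

```text
t: 28.85
ee_pos: [0.4533, -0.3818, 0.0286]
orientation: [0.003, 0.421, 0.907, 0.002]
wrist_force: [14.7, 7.5, -2.5]
width: 0.579
```

```bash
python3 -c "
from h import *
ghand(-.0095,-.0085,.027)"
```

```text
handle frame -0.0081 -0.0046
t 28.85 at [ 0.4533 -0.3818  0.0286] zaxis [ 0.007  0.001 -1.   ] F [14.7  7.5 -2.5] w 5.04 q [ 0.96  0.42 -0.41  1.8   0.2   0.96  1.18]
  move [ 0.14 -0.39  0.16] twist 0.2
```

Request:
play_rows(rows="0 0.4 0 0 4;0 0.4 0 0 4;0 0.4 0 0 4;0 0.4 0 0 4;0 0.4 0 0 4;0 0.4 0 0 4;0 0.4 0 0 4;0 0.4 0 0 4;0 0.4 0 0 4;0 0.4 0 0 4")

```text
t: 29.68
ee_pos: [0.4534, -0.3818, 0.0286]
orientation: [0.002, 0.422, 0.906, 0.0]
wrist_force: [3.1, 2.5, 6.1]
width: 0.582
```

Request:
play_rows(rows="0 0 0 0 4;0 0 0 0 4;0 0 0 0 4;0 0 0 0 4;0 0 0 0 4;0 0 0 0 4;0 0 0 0 4;0 0 0 0 4;0 0 0 0 4;0 0 0 0 4")

```text
t: 30.52
ee_pos: [0.4534, -0.3817, 0.0286]
orientation: [0.002, 0.422, 0.906, 0.0]
wrist_force: [3.0, 1.8, 4.4]
width: 0.581
```

Request:
play_rows(rows="0 0 0 0 4;0 0 0 0 4;0 0 0 0 4;0 0 0 0 4;0 0 0 0 4;0 0 0 0 4;0 0 0 0 4;0 0 0 0 4;0 0 0 0 4;0 0 0 0 4")

```text
t: 31.35
ee_pos: [0.4533, -0.3817, 0.0286]
orientation: [0.002, 0.422, 0.906, 0.0]
wrist_force: [3.7, 2.8, 5.0]
width: 0.578
```

Request:
play_rows(rows="0 0 0 0 4;0 0 0 0 4;0 0 0 0 4;0 0 0 0 4;0 0 0 0 4;0 0 0 0 4")

```text
t: 31.85
ee_pos: [0.4533, -0.3818, 0.0286]
orientation: [0.002, 0.422, 0.906, 0.0]
wrist_force: [3.8, 2.6, 5.3]
width: 0.578
```

Squeezed at 5.04 cm for over 3 s with steady force. I'll release and go to the front of the lever.

Request:
play_rows(rows="0 -0.4 0 0 7.8;0 -0.4 0 0 7.8;0 -0.4 0 0 7.8;0 -0.4 0 0 7.8;0 -0.4 0 0 7.8;0 -0.4 0 0 7.8;0 -0.4 -3 0 7.8;0 -0.4 -7 0 7.8;0 -0.4 -11 0 7.8;0 -0.4 -12 0 5")

```text
t: 32.68
ee_pos: [0.4503, -0.3862, 0.1535]
orientation: [0.004, 0.423, 0.906, -0.001]
wrist_force: [1.0, -1.2, 0.8]
width: 0.871
```

Request:
play_rows(rows="-4 -3 0 0 3;-8 -6 0 0 0;-9 -6.3 0 0 0;-9 -6.3 0 0 0;-9 -6.3 0 0 0;-9 -6.3 0 0 0;-9 -6.3 0 0 0;-9 -6.3 0 0 0;-9 -6.3 0 0 0;-9 -6.3 0 0 0")

```text
t: 33.52
ee_pos: [0.4577, -0.4934, 0.1473]
orientation: [0.0, 0.423, 0.906, -0.0]
wrist_force: [-0.1, 0.4, 0.5]
width: 0.147
```

```bash
python3 -c "
from h import *
ghand(.085,-.074,.042)"
```

```text
handle frame 0.0802 -0.073
t 33.52 at [ 0.4577 -0.4934  0.1473] zaxis [ 0. -0. -1.] F [-0.1  0.4  0.5] w 1.28 q [ 1.03  0.45 -0.38  1.48  0.17  1.24  1.33]
  move [-0.47 -0.1  10.53] twist -0.0
```

Request:
play_rows(rows="-0.5 -0.1 0 0 0;-0.5 -0.1 0 0 0;-0.5 -0.1 0 0 0;-0.5 -0.1 3 0 0;-0.5 -0.1 6 0 0;-0.5 -0.1 9 0 0;-0.5 -0.1 10.5 0 0;-0.5 -0.1 10.5 0 0;-0.5 -0.1 10.5 0 0")

```text
t: 34.27
ee_pos: [0.4597, -0.4982, 0.0416]
orientation: [-0.001, 0.423, 0.906, 0.0]
wrist_force: [-0.1, -0.2, 0.2]
width: 0.007
```

Request:
play_rows(rows="0.8 0 0 0 0;1.6 0 0 0 0;2.2 0 0 0 0;2.8 0 0 0 0;3.4 0 0 0 0;4 0 0 0 0;4.4 0 0 0 0;4.7 0 0 0 0;4.8 0 0 0 0;4.8 0 0 0 0")

```text
t: 35.1
ee_pos: [0.4229, -0.4679, 0.0437]
orientation: [-0.001, 0.426, 0.905, -0.005]
wrist_force: [-16.5, -13.7, 5.4]
width: 0.005
```

```bash
python3 -c "
from h import *
ghand(.085,-.074,.15)"
```

```text
handle frame 0.0383 -0.0833
t 35.1 at [ 0.4229 -0.4679  0.0437] zaxis [-0.005 -0.008 -1.   ] F [-16.5 -13.7   5.4] w 0.05 q [ 1.05  0.47 -0.37  1.69  0.2   1.02  1.3 ]
  move [ -4.69   0.87 -10.63] twist -0.4
```

Side force built up, so the finger may have slipped past the tip. I'll back out and look.

Request:
play_rows(rows="0 -1.5 0 0 0;0 -2.5 0 0 0;0 -2.5 -4 0 0;0 -2.5 -8 0 0;-4 -2.5 -8 0 0;-8 -2.5 -8 0 0;-8 -6 -8 0 0;-8 -8 -8 0 0;-8 -8 -8 0 0")

```text
t: 35.85
ee_pos: [0.4139, -0.5786, 0.1216]
orientation: [-0.001, 0.426, 0.905, -0.001]
wrist_force: [-2.1, -1.9, 0.1]
width: 0.003
```

```bash
python3 -c "
from h import *
ghand(.085,-.074,.042)
T=snap('top');S=snap('side');np.save('e.npy',[T,S],allow_pickle=True)
a=cv2.resize(T['image'][195:275,305:385],None,fx=5,fy=5,interpolation=cv2.INTER_CUBIC)
b=cv2.resize(S['image'][150:230,280:360],None,fx=5,fy=5,interpolation=cv2.INTER_CUBIC)
cv2.imwrite('pics/c11.png',np.hstack([a,b]))"
```

```text
handle frame 0.1174 -0.1613
t 35.85 at [ 0.4139 -0.5786  0.1216] zaxis [-0.003 -0.001 -1.   ] F [-2.1 -1.9  0.1] w 0.03 q [ 1.12  0.54 -0.34  1.4   0.19  1.23  1.45]
  move [3.29 8.73 7.93] twist -0.4
```

View pics/c11.png

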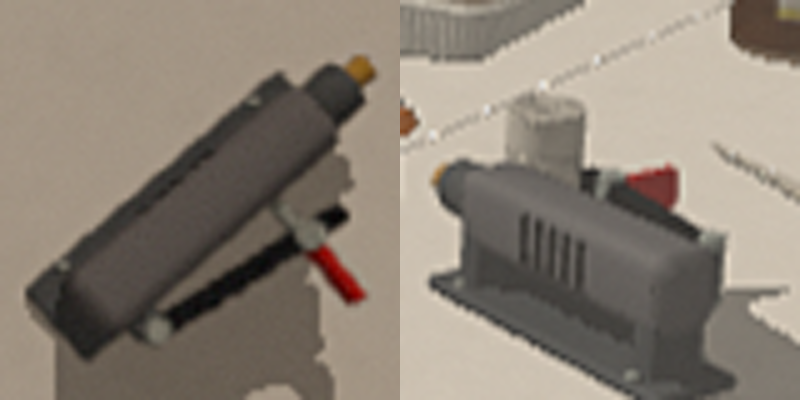

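The lever is back at locked: tip (358,298) against (355,297) at the start, and the paddle is out. I'll put a number on it and take a final look at the box.

```bash
python3 - <<'E'
from h import *
def lev(T):
    hsv=cv2.cvtColor(T['image'],cv2.COLOR_BGR2HSV)[235:262,360:385]
    m=((hsv[...,1]>150)&(hsv[...,2]>90)&((hsv[...,0]<10)|(hsv[...,0]>170)))
    p=np.argwhere(m)[:,::-1].astype(np.float32)+[360,235]
    w=onplane(T,p,.061)[:,:2].astype(np.float32)
    d=cv2.fitLine(w,cv2.DIST_L2,0,.01,.01).ravel()[:2]
    return len(p),(np.degrees(np.arctan2(d[1],d[0])-ho[2])+180)%180
T0=np.load('top0.npy',allow_pickle=True).item();T,S=np.load('e.npy',allow_pickle=True)
print("lever angle handle frame: start",lev(T0),"now",lev(T))
d=cv2.absdiff(T['image'],T0['image']).max(2);print("paddle diff",d[232:262,335:375].mean())
s=np.hstack([cv2.resize(T['image'][110:230,160:300],(560,480),interpolation=cv2.INTER_CUBIC)[:, :400],cv2.resize(S['image'][190:310,150:250],(400,480),interpolation=cv2.INTER_CUBIC)])
cv2.imwrite('pics/c12.png',s)
E
```

```text
lever angle handle frame: start (33, np.float64(86.71791065752188)) now (33, np.float64(89.72963134562019))
paddle diff 3.7866666666666666
```

View pics/c12.png

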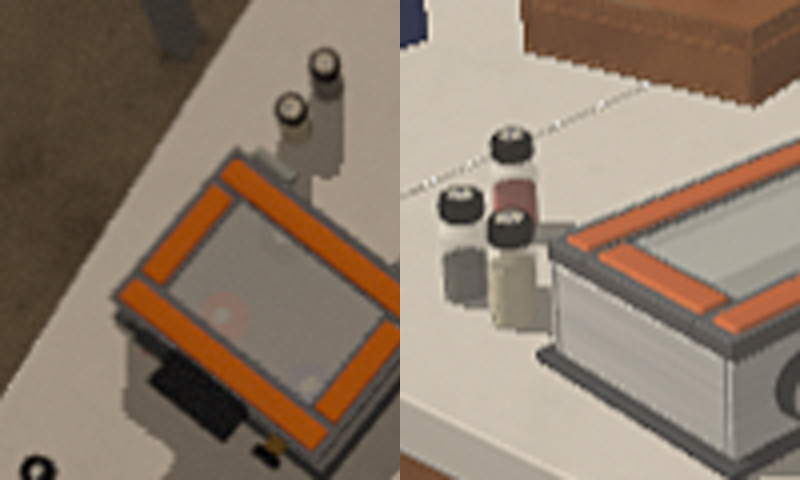

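```bash
python3 -c "
from h import *
print(get_state()['wrist_force'],env.sign_off())"
```

```text
the job is handed in; nothing more can be done
[ 0.86270155  0.6847667  -0.47325233] None
```

The job is handed in after about 36 s of robot time, and my last checks found nothing out of place. `sign_off` gives no verdict, so I don't know how it was judged.

- **Mounts:** I put the larger black, the red and the blue mount flat on the box floor. The fourth mount appears to be absent. I left the small black and the pink ones on the worktop as decoys.
- **Lid and strips:** The lid is closed, and each of the four strips bottomed at about 62 mm height under 20–40 N at the wrist. The last pictures show all of them down and the vials still standing where they were.
- **Pump handle:** I flipped the lever forward, squeezed the paddle at a steady 50 mm grip for a bit over 3 s, then released it. The top view shows the paddle back in its starting position.
- **Lever back:** It now sits within about 3° of its starting angle, at most about 0.14 rad from locked (limit 0.3).

**What went unevenly:**
- The first forward push on the lever looked only about 0.85 rad, so I repeated it until I felt the stop.
- On the way back the finger was pushed sideways with about 21 N before I backed out.
- The side view put the box about 8 mm along its y from my top-view estimate, which left enough room for everything.
- I read the grip width only at intervals during the squeeze, so I can't rule out a very brief slackening.

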